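# Load a paint pot into the indexing carousel and advance it one click

## Task

Put the purple paint pot upright into the empty cup at the yellow loading mark of the carousel, turning it by feel, without forcing it, until its square foot drops fully home into the square recess. Let go, then turn the carousel exactly one click clockwise (seen from above), so that the pot comes to rest at the red mark and the next empty cup is at the yellow one. Leave the yellow-lidded jar, the brush jar and the palette where they are.

Things in the scene. Friction and masses are not known exactly. Their poses are not given: they have to be found in the camera images.
- pot_center (a point): Loose purple paint pot (closed, rigid, 0.1 to 0.2 kg), standing upright; this point is on its axis half-way up, 41 mm above the underside, z up. Round body 44 mm across (42 in its lowest 2 mm) from 8 to 60 mm above the underside, round lid 40 mm across from 60 to 82 mm. Under the body is its square foot (see pot_foot).
- pot_lid (a point): Where to grip the purple pot: on its axis in the 40 mm wide, 22 mm high lid, 70 mm above the underside. The lower 38 mm of the pot goes into the cup, so fingers must stay above that.
- pot_foot (a point): Centre of the underside of the purple pot. The foot is 30 mm square and 8 mm high (its lowest 2 mm is 28.5 mm square), sides along this frame's x and y.
- pocket (a point): Centre of the mouth of the empty cup to load, at the yellow mark at the start. Rides on the wheel and has the wheel's axes (x from the cup to the wheel's axis, z up), not the cup's own turn. Cup 58 mm wide outside, 38 mm high inside, its mouth 82 mm above the table; mouth a funnel about 6 mm deep, leading to a round bore 46 mm wide. It stands on a stiff spring (see press).
- pocket_ledge (a point): Centre of the ledge at the foot of that bore, 30 mm below the mouth: in it a square recess 32 mm wide, 8 mm deep (a seated pot's underside is 38 mm below the mouth). The cup, and so the recess, sits turned 0.17 to 1.4 rad anticlockwise from above off this frame's (the wheel's) axes; the turn is not given: feel for it. It slips only at 0.3 N m. The foot drops in within about 0.06 rad of true.
- knob (a point): Grip point of the black bar knob on the wheel's axis, fixed to the wheel: 44 mm long along this frame's x, 14 mm thick along y, from 18 mm below to 12 mm above this point, white line on top. Axes are the wheel's, z up. Under it a 22 mm wide post. Seated pots end 38 mm below this point and stand 88 mm from the axis.
- wheel (a joint): Turn of the wheel (244 mm wide, its deck 32 mm above the table, the cups on it, six cups 60 degrees apart) about its vertical axis, rad: 0 at the start, growing clockwise seen from above, 1.047 a click. A spring detent centres it at each click: it takes up to about 0.3 N m (most at a quarter click), and past half-way it snaps on by itself. The next cup clockwise is full, the next anticlockwise empty.
- press (a joint): How far the cup to be loaded is pushed down on the stiff spring under it, m, 0 when not pressed; 5 N per mm. The spring is a safeguard, not a part of the job: pushing it down by more than 5 mm (about 25 N) strains the carousel and counts as forcing.
- load_mark (a point): Top of the yellow tab on the fixed base of the carousel, 152 mm from the wheel's axis, 33 mm above the table, marking the loading place.
- target_mark (a point): Top of the red tab on the fixed base, 152 mm from the wheel's axis, 33 mm above the table, one click clockwise of the yellow tab.
- jar: Bystander: blue jar with a yellow lid, 62 mm across, 86 mm high; origin at the centre of its underside.
- brush_jar: Bystander: white jar with brushes, 70 mm across, 95 mm high (brushes to 190 mm); origin at the centre of its underside.
- palette: Bystander: flat white palette with paint wells, 90 mm (x) by 200 mm (y) by 12 mm; origin at the centre of its underside.
- pot: The purple paint pot itself; origin at the centre of its underside (same place as pot_foot).
- carousel: The whole carousel; origin on the wheel's axis at table height, z up, at its start x points from the yellow mark to the axis. Fixed to the table. The base is 210 mm across.
Mind the look-alikes: they are no part of the job. Of the things like the pot, leave any that is pink; of the rest the larger one is meant.

How it is judged (in metres and radians):
On the way:
1. the pot is fully home in the cup while that cup is still at the yellow mark (z of pot_foot in the frame of pocket below -0.0355 m and horizontal distance between pot_foot and pocket below 0.005 m and angle between pot_center's own z axis and vertical below 0.08 rad and value of joint wheel between -0.25 and 0.25 rad), for 0.2 s.
At the end, for the whole second after the job is handed in: The purple pot is upright (within 0.08 rad) and fully home in its cup (underside at least 35.5 mm below the mouth, within 5 mm of its axis), the wheel rests one click clockwise of its start (0.96 to 1.13 rad), and nothing moves (z of pot_foot in the frame of pocket below -0.0355 m and horizontal distance between pot_foot and pocket below 0.005 m and angle between pot_center's own z axis and vertical below 0.08 rad and value of joint wheel between 0.96 and 1.13 rad and velocity of joint wheel between -0.05 and 0.05 rad/s and linear speed of pot below 0.02 m/s); the robot touches nothing.
It fails at once if the cup is pressed down on its spring by more than 5 mm (about 25 N) (value of joint press above 0.005 m).
It fails at once if the wheel is turned past the one click towards a second, or anticlockwise past half a click (value of joint wheel above 1.57 rad or value of joint wheel below -0.52 rad).
It fails at once if the yellow-lidded jar is disturbed (moved over 30 mm) (distance of jar from where it was at the start of the episode above 0.03 m).
It fails at once if the brush jar is disturbed (moved over 30 mm) (distance of brush_jar from where it was at the start of the episode above 0.03 m).
It fails at once if the palette is disturbed (moved over 30 mm) (distance of palette from where it was at the start of the episode above 0.03 m).
It also fails if it takes over 72 s, if anything falls off the work surface, if the arm or the gripper's body presses on something with over 40 N, if the wrist force passes 120 N, or if a joint passes its speed limit or range.

## Robot

A 6-joint arm with a two-finger parallel gripper is mounted at the origin on the work surface. World frame = base frame: x ahead of the robot, y to its left, z up, the work surface at z = 0. Lengths are in mm, angles in rad, forces in N, time in s.
With the tool pointing down it reaches from about 400 to 825 mm from the base axis. Payload 7 kg.
Tool frame: the origin (TCP) lies between the finger pads; the fingertips stand 19 mm ahead of it and the grasp point (between the pads) is the TCP; z points along the fingers, y is the line along which they close (so a half turn about z gives the same grasp; the last joint's range is limited). The gripper opens to 85 mm and grips with 20 to 120 N. Pads are 22 mm wide; open, the fingers measure 114 mm over their backs; the gripper's body (76 mm by 85 mm) begins 54 mm behind the grasp point. The pads swing forward as they close: fully open they stand 13 mm farther back than shut.
Start: joints at [-0.833, 0.359, 0.012, 0, -1.224, -0.288], TCP at [293.452, -607.85, 210.702] pointing down, gripper open.
Joint ranges: [-3.07, 3.07], [-1.43, 2.12], [-1.02, 1.25], [-3.03, 1.67], [-3.05, -0], [-3.03, 3.03]. Speed limits (rad/s): [2.39, 2.39, 3.01, 3.14, 3.14, 3.14].

## Interface

Orientations are given as a rotation vector (axis times angle).
In Python, from workcell import manip gives the robot as it stands.
- The arm moves only by the tool carry_out, never from a script. Its argument "targets" is a list of rows, each a list of 3 entries, a list of its own where there are three numbers: the shift along the tool's x, y, z as a fraction of full scale, then the turn, a rotation vector about the tool's x, y, z as a fraction of full scale, then the closure, from 0 (fully open) to 1 (shut). In form: [[[dx, dy, dz], [ax, ay, az], hand], ...]. A call has 1 to 20 rows; each row shifts and turns the commanded pose from where the row before left it, along the tool's axes as they then stand; what a row does not reach is not made up. Full scale, the value 1, is 0.02 m for a shift and 5 degrees for a turn. A row lasts 1/12 s, in which the tool goes at most 41.7 mm and 7.16 degrees, less where a joint would pass 70% of its speed; a pose out of reach is approached as far as the arm can. A call with a number of a shift or a turn outside -1 to 1 is refused whole. A call with a gripper value outside its range is refused whole. The fingers move at their own pace and stop on an object; the grip force is fixed at half the most. Time passes only in rows, so rows that do not move let the fingers close. It gives the time, the measured TCP pose, the force, the opening and the grip force at its end, in the units of the state.
- manip.get_obs(): the state, without advancing time (a new reading comes with each control period).
- manip.camera(name): name is "side" or "top" or "wrist"; returns (picture, depth): 480x640x3 uint8, red, green, blue; 480x640 float32, mm along the optical axis (not along the pixel's ray), 0 where there is no reading.
- manip.calibration(name): a dict with "K" (3x3 intrinsics, pixels), "view" (4x4, takes a point from world to camera coordinates). Camera axes: x right, y down, z forward; pixel columns grow to the right and rows downward; lengths in mm; the calibration is good to about 2 mm. A picture is of the moment at which its call begins: read the wrist's pose just before it. calibration takes no time and is no camera call; for the wrist camera it gives the pose at the moment of the call.
- manip.close_job(): hands the job in; it is judged then, once.
The state is a dict: "t": time; "joint_pos": joint angles; "joint_vel": joint speeds; "joint_torque": joint torques, N m; "tool_pos": TCP position; "ee_rot": TCP orientation; "contact_force": force on the tool from outside, world axes, zero at the start; "ft_torque": the same for the moment, N m; "width": opening from 0.0 (shut) to 1.0 (fully open); "finger_force": force on a finger pad.
Only numpy, scipy, OpenCV 4.12 (cv2) and the standard library are available. Lean on these libraries where they do the work, as an engineer would, in place of code of your own. Each camera call takes 0.05 s, during which the arm holds its last target. There are 200 camera calls.

## Working session

There is one attempt and no reset: what is moved stays moved. The work goes in short steps, Python scripts to look and compute and a tool call to move; the robot and the scene stay as the last step left them, time stands still between calls to the robot, and variables do not carry over. Pictures are saved under pics/ and viewed, at most 10 in all, crops included, and the job is handed in when it is done.

Besides the shell and the picture viewer there is one more tool, called after "Call:" as name(argument=value, ...) on one line, values as JSON. carry_out: Moves the arm, as the interface text tells. Its arguments: {"type":"object","properties":{"targets":{"type":"array"}},"required":["targets"]}

```bash
mkdir -p pics
cat > h.py <<'E'
from workcell import manip
import numpy as np, cv2
from scipy.spatial.transform import Rotation as R
def snap(n):
    im,d=manip.camera(n); c=manip.calibration(n); return im,d,np.array(c["K"]),np.array(c["view"])
def pts(d,K,V):
    v,u=np.mgrid[:480,:640]; P=np.stack([(u-K[0,2])/K[0,0]*d,(v-K[1,2])/K[1,1]*d,d],-1)
    Vi=np.linalg.inv(V); return P@Vi[:3,:3].T+Vi[:3,3]
def ray(uv,K,V,z):
    Vi=np.linalg.inv(V); r=Vi[:3,:3]@np.linalg.inv(K)@np.array([uv[0],uv[1],1.]); o=Vi[:3,3]
    return o+r*(z-o[2])/r[2]
def st():
    o=manip.get_obs(); print({k:np.round(o[k],3).tolist() for k in("t","joint_pos","tool_pos","ee_rot","contact_force","ft_torque","width","finger_force")}); return o
E
python3 - <<'E'
from h import *
o=st(); print(R.from_rotvec(o["ee_rot"]).as_matrix().round(3))
for n in("top","side"):
    im,d,K,V=snap(n); np.savez(f"{n}0.npz",im=im,d=d,K=K,V=V); cv2.imwrite(f"pics/{n}0.png",im[...,::-1]); print(K.round(1).tolist(),V.round(2).tolist())
E
```

```text
{'t': 0.0, 'joint_pos': [-0.833, 0.359, 0.011, -0.0, -1.224, -0.288], 'tool_pos': [293.196, -607.383, 209.748], 'ee_rot': [0.7, -3.062, -0.003], 'contact_force': [-0.139, -0.647, -0.091], 'ft_torque': [0.002, -0.003, 0.048], 'width': 1.0, 'finger_force': 0.0}
[[-0.901 -0.435 -0.001]
 [-0.435  0.901  0.001]
 [ 0.     0.002 -1.   ]]
[[540.6, 0.0, 311.9], [0.0, 540.6, 244.9], [0.0, 0.0, 1.0]] [[0.03, -1.0, 0.0, -17.17], [-0.98, -0.03, -0.18, 542.09], [0.18, 0.0, -0.98, 1247.23], [0.0, 0.0, 0.0, 1.0]]
[[440.1, 0.0, 310.7], [0.0, 440.1, 237.2], [0.0, 0.0, 1.0]] [[-0.89, -0.45, -0.01, 467.55], [-0.28, 0.56, -0.78, 237.11], [0.36, -0.69, -0.62, 878.23], [0.0, 0.0, 0.0, 1.0]]
```

View pics/top0.png

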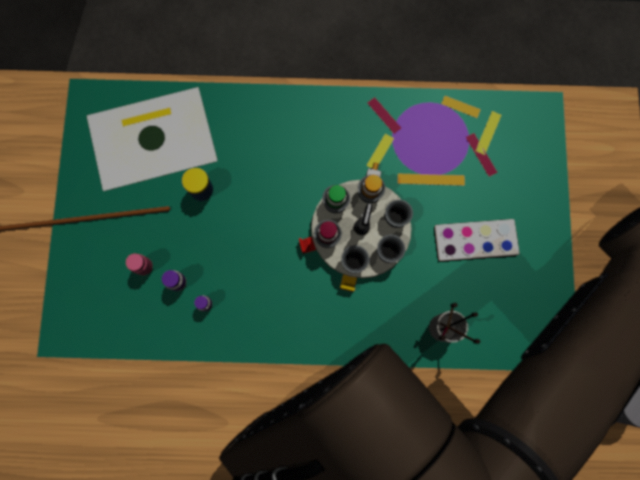

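View pics/side0.png

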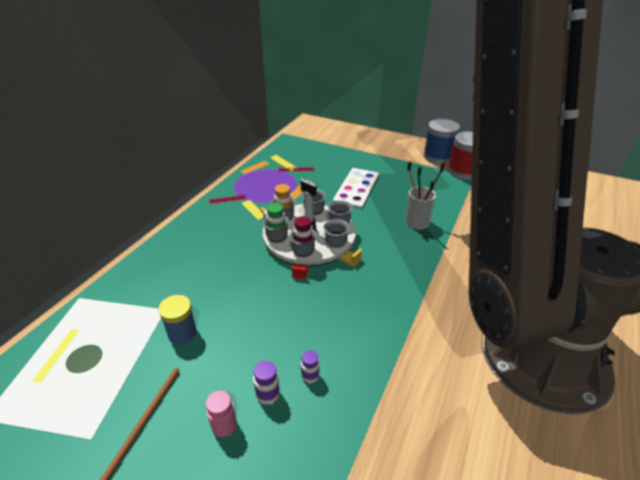

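The top view shows the carousel centred near (362,228), with the yellow tab at (348,284), the red tab at (306,244), and an empty cup at (355,260) by the yellow tab. There are three pot-like things in the top view: pink (138,264), large purple (173,280) and small purple (203,303). The large purple one is meant, since it isn't pink and it's the larger of the remaining two. I'll confirm that in a crop and measure.

Run:
```python
from h import *
from scipy.optimize import least_squares
D={n:np.load(f"{n}0.npz") for n in("top","side")}
t=D["top"]; im,d,K,V=t["im"],t["d"],t["K"],t["V"]; P=pts(d,K,V)
hsv=cv2.cvtColor(im,cv2.COLOR_RGB2HSV)
def rep(name,m,box,z):
    M=np.zeros(m.shape,bool); M[box[1]:box[3],box[0]:box[2]]=m[box[1]:box[3],box[0]:box[2]]
    n,l,s,c=cv2.connectedComponentsWithStats(M.astype(np.uint8))
    for i in range(1,n):
        if s[i,4]>25: 
            q=P[l==i]; print(name,c[i].round(1),s[i].tolist(),"ray",ray(c[i],K,V,z).round(1),"depth xyz med",np.median(q,0).round(1),"zmax",np.percentile(q[:,2],95).round(1))
H,S,Va=hsv[...,0],hsv[...,1],hsv[...,2]
rep("purple",(H>125)&(H<150)&(S>90)&(Va>60),(120,240,230,330),82)
rep("pink",(H>160)&(S>60)&(Va>60),(120,240,230,330),82)
rep("yellowtab",(H>15)&(H<32)&(S>120)&(Va>80),(330,268,370,300),33)
rep("redtab",((H>172)|(H<6))&(S>150)&(Va>80),(290,232,314,258),33)
for k in("pot top",):
    q=P[240:330,120:230].reshape(-1,3); 
    for c,r in(((173,280),15),((203,303),11),((138,264),15)):
        a=P[c[1]-r:c[1]+r,c[0]-r:c[0]+r].reshape(-1,3); zt=np.percentile(a[:,2],97); b=a[a[:,2]>zt-6]; print(c,zt.round(1),((b.max(0)+b.min(0))/2).round(1),(b.max(0)-b.min(0)).round(1))
# carousel
a=P[165:300,295:425].reshape(-1,3); b=a[(a[:,2]>24)&(a[:,2]<40)]
print("deck",((b.max(0)+b.min(0))/2).round(1),(b.max(0)-b.min(0)).round(1),np.median(b[:,2]))
c=cv2.resize(im[225:325,100:240],None,fx=5,fy=5,interpolation=cv2.INTER_CUBIC); c2=cv2.resize(im[170:300,290:420],None,fx=4.5,fy=4.5,interpolation=cv2.INTER_CUBIC)
cv2.imwrite("pics/pots.png",c[...,::-1]);cv2.imwrite("pics/car.png",c2[...,::-1])
```

```text
purple [170.1 278.6] [162, 271, 17, 17, 218] ray [447.6 323.4  82. ] depth xyz med [447.5 323.4  81.9] zmax 85.7
purple [201.  302.3] [195, 296, 13, 13, 130] ray [395.2 248.7  82. ] depth xyz med [396.8 252.1  64. ] zmax 68.1
pink [136.4 262. ] [126, 254, 24, 18, 309] ray [484.  404.3  82. ] depth xyz med [485.4 405.6  80.7] zmax 85.4
yellowtab [347.3 287.2] [341, 284, 14, 7, 57] ray [444.8 -89.   33. ] depth xyz med [445.  -89.5  31.8] zmax 36.9
redtab [304.6 243.4] [299, 237, 12, 15, 106] ray [548.5  16.5  33. ] depth xyz med [553.2  17.6  10.9] zmax 37.7
(173, 280) 84.7 [388.8 170.5 701.5] [ 158.1  348.3 1245.5]
(203, 303) 67.7 [361.6 132.9 693. ] [ 103.7  273.  1262.6]
(138, 264) 84.6 [407.5 213.  701.4] [ 195.4  433.2 1245.7]
deck [ 597.  -103.7   32. ] [316.4 273.6  15.9] 31.688497813928734
```

View pics/pots.png

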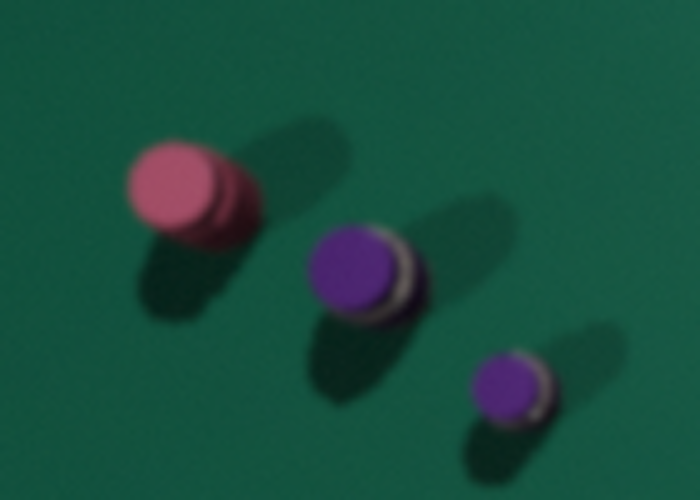

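View pics/car.png

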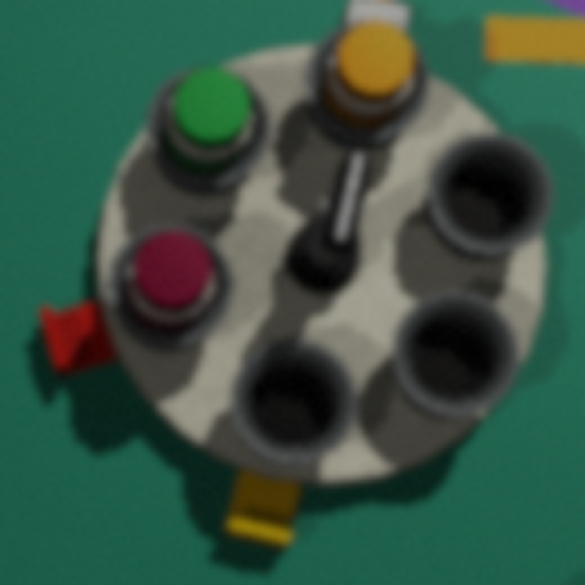

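The crop confirms the large purple pot, with its lid at crop (352,270). Its lid top measures z≈82 and lies at about (447.6, 323.4). Next I'll estimate the carousel geometry from the top view and find out how the wrist camera is mounted.

```bash
cat >> h.py <<'E'
def units(dw,o):  # world delta mm -> tool-axis units of 20mm
    return (R.from_rotvec(o["ee_rot"]).inv().apply(dw)/20)
E
python3 - <<'E'
from h import *
t=np.load("top0.npz"); K,V=t["K"],t["V"]
c=lambda x,y:np.array([290+(x+.5)/4.5-.5,170+(y+.5)/4.5-.5])
print("knob",ray(c(350,196),K,V,176).round(1)," line",ray(c(340,240),K,V,176).round(1),ray(c(360,152),K,V,176).round(1))
for n,p in dict(load=(295,398),c2=(456,352),c3=(490,193)).items(): print(n,ray(c(*p),K,V,82).round(1))
# deck circle from depth edge: points z~32 boundary
for n,p in dict(L=(97,268),Rr=(548,268),T=(325,42),B=(325,482)).items(): print(n,ray(c(*p),K,V,32).round(1))
o=st(); v=np.array(manip.calibration("wrist")["view"]); Vi=np.linalg.inv(v)
Rt=R.from_rotvec(o["ee_rot"]).as_matrix(); print("cam in tool",(Rt.T@(Vi[:3,3]-o["tool_pos"])).round(1)); print((Rt.T@Vi[:3,:3]).round(3)); print(np.array(manip.calibration("wrist")["K"]).round(1))
E
```

```text
knob [ 593.1 -120.6  176. ]  line [ 571.1 -116.   176. ] [ 615.3 -125.2  176. ]
load [ 508.2 -102.8   82. ]
c2 [ 534.8 -186.    82. ]
c3 [ 620.1 -203.6   82. ]
L [584.4   1.7  32. ]
Rr [ 591.7 -243.2   32. ]
T [ 715.7 -120.5   32. ]
B [ 471.2 -123.5   32. ]
{'t': 0.1, 'joint_pos': [-0.833, 0.359, 0.011, -0.0, -1.224, -0.288], 'tool_pos': [293.235, -607.476, 209.884], 'ee_rot': [0.7, -3.062, -0.002], 'contact_force': [-0.636, -0.393, -0.274], 'ft_torque': [-0.02, 0.011, 0.031], 'width': 1.003, 'finger_force': 0.0}
cam in tool [ 6.980e+01  1.000e-01 -1.636e+02]
[[-0.    -0.962 -0.274]
 [ 1.    -0.001  0.001]
 [-0.001 -0.274  0.962]]
[[392.    0.  320.3]
 [  0.  392.  236.6]
 [  0.    0.    1. ]]
```

The geometry is consistent. The wheel axis is at about (593.3, −121), the load cup at about (508, −103), 87 mm from the axis, and wheel x is about −0.206 rad. I'll fly over the cup for a wrist view on the way to the pot.

Call:
carry_out(targets=[[[-0.5, 0.4, -0.8], [0, 0, 0], 0], [[-1, 0.9, -0.8], [0, 0, 0], 0], [[-1, 0.9, -0.8], [0, 0, 0], 0], [[-1, 0.9, -0.8], [0, 0, 0], 0], [[-1, 0.9, -0.8], [0, 0, 0], 0], [[-1, 0.9, 0], [0, 0, 0], 0], [[-1, 0.9, 0], [0, 0, 0], 0], [[-1, 0.9, 0], [0, 0, 0], 0], [[-1, 0.9, 0], [0, 0, 0], 0], [[-1, 0.9, 0], [0, 0, 0], 0], [[-1, 0.9, 0], [0, 0, 0], 0], [[-1, 0.9, 0], [0, 0, 0], 0], [[-1, 0.9, 0], [0, 0, 0], 0], [[-1, 0.9, 0], [0, 0, 0], 0], [[-1, 0.9, 0], [0, 0, 0], 0], [[-1, 0.9, 0], [0, 0, 0], 0], [[-1, 0.9, 0], [0, 0, 0], 0], [[-1, 0.8, 0], [0, 0, 0], 0], [[-1, 0.8, 0], [0, 0, 0], 0], [[-0.7, 0.6, 0], [0, 0, 0], 0]])

```text
t: 1.77
tool_pos: [491.8, -133.0, 290.4]
ee_rot: [0.702, -3.062, -0.001]
contact_force: [-0.2, 0.1, -0.1]
width: 1.002
finger_force: 0.0
```

Run:
```python
from h import *
o=st(); im,d,K,V=snap("wrist"); V=np.array(manip.calibration("wrist")["view"]); np.savez("w1.npz",im=im,d=d,K=K,V=V); cv2.imwrite("pics/w1.png",im[...,::-1]); o=st()
p=np.array([[593.3,-121,176],[507.1,-103,82]]); q=(V[:3,:3]@p.T).T+V[:3,3]; print((q/q[:,2:]@K.T)[:,:2].round(1))
```

```text
{'t': 1.767, 'joint_pos': [0.122, 0.039, -0.213, -0.0, -1.319, -1.242], 'tool_pos': [491.835, -132.951, 290.416], 'ee_rot': [0.702, -3.062, -0.001], 'contact_force': [-0.236, 0.078, -0.086], 'ft_torque': [0.01, -0.061, -0.001], 'width': 1.002, 'finger_force': 0.0}
{'t': 1.817, 'joint_pos': [0.124, 0.04, -0.213, -0.001, -1.319, -1.244], 'tool_pos': [492.832, -131.387, 290.235], 'ee_rot': [-0.703, 3.062, 0.001], 'contact_force': [1.906, 1.284, 0.987], 'ft_torque': [0.254, -0.183, 0.008], 'width': 0.999, 'finger_force': 0.0}
[[276.4 339.9]
 [339.3 225.8]]
```

View pics/w1.png

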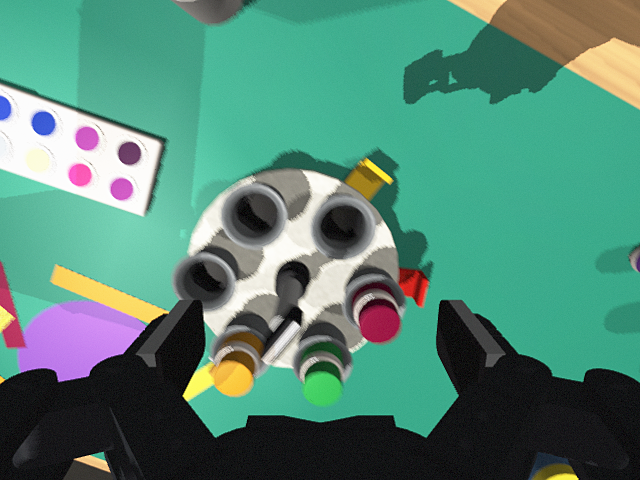

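The wrist view shows the load cup's mouth at about (344,222), the next empty cup at (254,214), the knob's white line from (268,358) to (297,322), the yellow tab at (372,175) and the red tab at (415,287). I'll refine from depth on the rims, the deck and the knob top, then work out the move to the pot.

Run:
```python
from h import *
from scipy.optimize import least_squares
def circ(q):
    f=lambda p:np.hypot(q[:,0]-p[0],q[:,1]-p[1])-p[2]
    s=least_squares(f,[*q[:,:2].mean(0),28],loss="soft_l1",f_scale=2); return s.x.round(1),len(q),np.abs(s.fun).mean().round(2)
for fn in("w1","top0"):
    t=np.load(fn+".npz"); P=pts(t["d"],t["K"],t["V"]); q=P.reshape(-1,3)[t["d"].ravel()>0]
    for n,c in dict(load=(507.5,-103),c2=(534.8,-186),c3=(620,-203.6)).items():
        r=np.hypot(q[:,0]-c[0],q[:,1]-c[1]); m=(r<36)&(abs(q[:,2]-80)<5); print(fn,n,circ(q[m]))
    r=np.hypot(q[:,0]-593,q[:,1]+121); m=(r<30)&(abs(q[:,2]-174)<8); k=q[m]
    if len(k)>5:
        ce=(k.max(0)+k.min(0))/2; w,v=np.linalg.eigh(np.cov(k[:,:2].T)); print(fn,"knob",k.mean(0).round(1),ce.round(1),len(k),np.arctan2(*v[::-1,1]).round(3))
    m=(r<160)&(abs(q[:,2]-32)<3)&(r>100); k=q[m]; ed=[]
    for a in np.arange(-3.14,3.14,.1):
        s=k[abs(np.arctan2(k[:,1]+121,k[:,0]-593)-a)<.05]
        if len(s): ed.append(s[np.argmax(np.hypot(s[:,0]-593,s[:,1]+121))])
    print(fn,"deck",circ(np.array(ed)))
t=np.load("top0.npz")
o=st(); print("to pot",units(np.array([447.6,323.4,150])-o["tool_pos"],o).round(2))
```

```text
w1 load (array([ 506.5, -101.3,   28.5]), 1755, np.float64(2.34))
w1 c2 (array([ 533.6, -184.5,   28.6]), 1792, np.float64(2.32))
w1 c3 (array([ 618.8, -202.5,   28.6]), 1384, np.float64(2.27))
w1 knob [ 590.3 -120.   174.9] [ 592.5 -119.4  172.2] 1001 2.926
w1 deck (array([ 592.2, -118.3,  121.8]), 45, np.float64(6.97))
top0 load (array([ 507.6, -100.9,   28.6]), 267, np.float64(2.23))
top0 c2 (array([ 535.1, -184.4,   28.5]), 278, np.float64(2.33))
top0 c3 (array([ 620.8, -202.4,   28.8]), 265, np.float64(2.28))
top0 knob [ 592.5 -118.7  175.1] [ 593.5 -118.9  174. ] 128 2.931
top0 deck (array([ 593.5, -118.7,  121.5]), 52, np.float64(7.09))
{'t': 1.817, 'joint_pos': [0.124, 0.04, -0.213, -0.001, -1.319, -1.244], 'tool_pos': [492.832, -131.387, 290.235], 'ee_rot': [-0.703, 3.062, 0.001], 'contact_force': [1.906, 1.284, 0.987], 'ft_torque': [0.254, -0.183, 0.008], 'width': 0.999, 'finger_force': 0.0}
to pot [-7.88 21.44  7.03]
```

Call:
carry_out(targets=[[[-0.2, 0.6, 0], [0, 0, 0], 0], [[-0.4, 1, 0], [0, 0, 0], 0], [[-0.4, 1, 0], [0, 0, 0], 0], [[-0.4, 1, 0], [0, 0, 0], 0], [[-0.4, 1, 0], [0, 0, 0], 0], [[-0.4, 1, 0], [0, 0, 0], 0], [[-0.4, 1, 0], [0, 0, 0], 0], [[-0.4, 1, 0], [0, 0, 0], 0], [[-0.4, 1, 0], [0, 0, 0], 0], [[-0.4, 1, 0.4], [0, 0, 0], 0], [[-0.4, 1, 0.4], [0, 0, 0], 0], [[-0.4, 1, 0.4], [0, 0, 0], 0], [[-0.4, 1, 0.4], [0, 0, 0], 0], [[-0.4, 1, 0.4], [0, 0, 0], 0], [[-0.4, 1, 0.4], [0, 0, 0], 0], [[-0.4, 1, 0.4], [0, 0, 0], 0], [[-0.4, 1, 0.4], [0, 0, 0], 0], [[-0.4, 1, 0.4], [0, 0, 0], 0], [[-0.4, 1, 0.4], [0, 0, 0], 0], [[-0.4, 1, 0], [0, 0, 0], 0]])

```text
t: 3.48
tool_pos: [460.3, 286.4, 208.7]
ee_rot: [0.7, -3.06, 0.002]
contact_force: [0.2, -0.4, -0.1]
width: 1.005
finger_force: 0.0
```

Call:
carry_out(targets=[[[-0.1, 1, 0], [0, 0, 0], 0], [[0, 0.6, 0], [0, 0, 0], 0], [[0, 0.2, 0], [0, 0, 0], 0], [[0, 0, 0], [0, 0, 0], 0], [[0, 0, 0], [0, 0, 0], 0], [[0, 0, 0], [0, 0, 0], 0]])

```text
t: 3.98
tool_pos: [447.7, 318.6, 210.9]
ee_rot: [-0.7, 3.063, 0.0]
contact_force: [0.0, 0.6, -0.1]
width: 1.0
finger_force: 0.0
```

Run:
```python
from h import *
o=st(); V=np.array(manip.calibration("wrist")["view"]); im,d,K,_=snap("wrist"); np.savez("w2.npz",im=im,d=d,K=K,V=V)
P=pts(d,K,V); hsv=cv2.cvtColor(im,cv2.COLOR_RGB2HSV)
r=np.hypot(P[...,0]-447.6,P[...,1]-323.4); m=(d>0)&(r<40)&(abs(P[...,2]-82)<5)
q=P[m]; (c,rad)=cv2.minEnclosingCircle(q[:,:2].astype(np.float32)); print("lid top",q.mean(0).round(1),np.round(c,1),round(rad,1),len(q))
t=np.array([*q.mean(0)[:2],70]); print("delta",(t-o["tool_pos"]).round(1),"units",units(t-o["tool_pos"],o).round(2))
```

```text
{'t': 3.983, 'joint_pos': [0.975, 0.153, -0.266, 0.0, -1.152, -2.097], 'tool_pos': [447.708, 318.641, 210.854], 'ee_rot': [-0.7, 3.063, 0.0], 'contact_force': [0.003, 0.598, -0.141], 'ft_torque': [-0.007, 0.037, -0.035], 'width': 1.0, 'finger_force': 0.0}
lid top [447.3 323.9  82.2] [448.  324.3] 19.8 2025
delta [  -0.4    5.2 -140.9] units [-0.1   0.24  7.04]
```

Call:
carry_out(targets=[[[-0.1, 0.2, 0.5], [0, 0, 0], 0], [[0, 0, 1], [0, 0, 0], 0], [[0, 0, 1], [0, 0, 0], 0], [[0, 0, 1], [0, 0, 0], 0], [[0, 0, 1], [0, 0, 0], 0], [[0, 0, 1], [0, 0, 0], 0], [[0, 0, 0.8], [0, 0, 0], 0], [[0, 0, 0.5], [0, 0, 0], 0], [[0, 0, 0.2], [0, 0, 0], 0], [[0, 0, 0], [0, 0, 0], 0], [[0, 0, 0], [0, 0, 0], 1], [[0, 0, 0], [0, 0, 0], 1], [[0, 0, 0], [0, 0, 0], 1], [[0, 0, 0], [0, 0, 0], 1], [[0, 0, 0], [0, 0, 0], 1], [[0, 0, 0], [0, 0, 0], 1], [[0, 0, 0], [0, 0, 0], 1], [[0, 0, 0], [0, 0, 0], 1]])

```text
t: 5.53
tool_pos: [447.7, 323.9, 70.8]
ee_rot: [-0.701, 3.062, 0.0]
contact_force: [0.1, -0.7, 0.5]
width: 0.002
finger_force: 0.0
```

```bash
python3 -c "
from h import *
st()"
```

```text
{'t': 5.533, 'joint_pos': [0.981, 0.293, -0.44, -0.0, -0.838, -2.102], 'tool_pos': [447.707, 323.92, 70.801], 'ee_rot': [-0.701, 3.062, 0.0], 'contact_force': [0.115, -0.711, 0.469], 'ft_torque': [-0.001, -0.001, -0.057], 'width': 0.002, 'finger_force': 0.0}
```

The gripper shut without catching the pot, so I'll look before doing anything else.

Run:
```python
from h import *
a=snap("wrist")[0]; b,d,K,V=snap("side")
b=cv2.resize(b[260:460,180:400],(528,480),interpolation=cv2.INTER_CUBIC); a=cv2.resize(a,(640,480))
cv2.imwrite("pics/m1.png",np.hstack([a[:, 150:420],b])[...,::-1]);
```

```text
(no output)
```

View pics/m1.png

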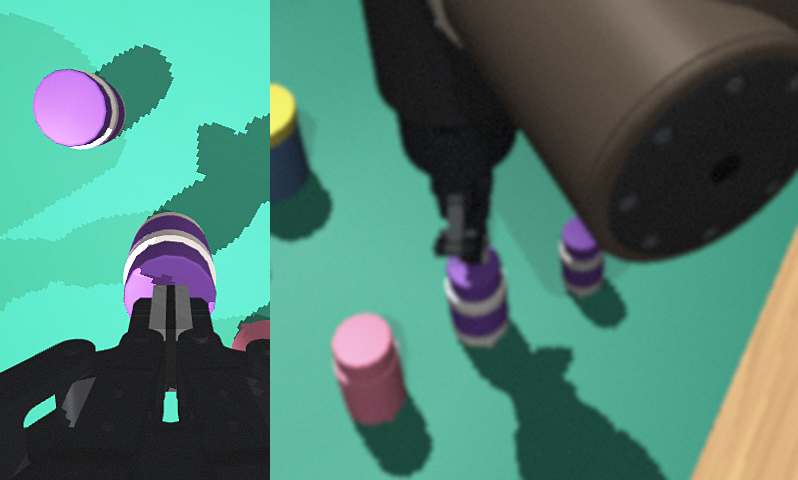

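The closed fingertips sit beside the lid on its −tool-x side. The pot is still upright, just ahead in +tool x, with its body around wrist pixel (320,250). I'll measure where it is now.

Run:
```python
from h import *
o=st()
for n in("wrist","top","side"):
    V=np.array(manip.calibration(n)["view"]); im,d,K,_=snap(n); P=pts(d,K,V); hsv=cv2.cvtColor(im,cv2.COLOR_RGB2HSV)
    m=(d>0)&(hsv[...,0]>125)&(hsv[...,0]<155)&(hsv[...,1]>60)&(np.hypot(P[...,0]-447,P[...,1]-323)<60)
    q=P[m]; print(n,len(q))
    if len(q)<10: continue
    print(" all",q.mean(0).round(1),q.min(0).round(1),q.max(0).round(1))
    t=q[(q[:,2]>78)&(q[:,2]<88)]
    if len(t)>10: c=cv2.minEnclosingCircle(t[:,:2].astype(np.float32)); print(" top",len(t),t.mean(0).round(1),np.round(c[0],1),round(c[1],1))
    if n=="wrist":
        g=P[(d>0)&(d<235)&(np.abs(np.mgrid[:480,:640][1]-320)<25)&(np.mgrid[:480,:640][0]>275)&(np.mgrid[:480,:640][0]<320)]; print(" finger",g.mean(0).round(1),g.min(0).round(1),g.max(0).round(1), "in tool",(R.from_rotvec(o["ee_rot"]).inv().apply(g-o["tool_pos"])).min(0).round(1),(R.from_rotvec(o["ee_rot"]).inv().apply(g-o["tool_pos"])).max(0).round(1))
```

```text
{'t': 5.633, 'joint_pos': [0.981, 0.293, -0.44, -0.0, -0.838, -2.102], 'tool_pos': [447.68, 323.867, 70.716], 'ee_rot': [0.701, -3.062, -0.0], 'contact_force': [0.38, 0.894, 0.934], 'ft_torque': [-0.004, 0.044, -0.022], 'width': 0.002, 'finger_force': 0.0}
wrist 5221
 all [437.4 318.4  77.6] [410.8 266.5  16.5] [469.8 368.6 189.3]
 top 3151 [440.  319.8  82.1] [447.8 323.9] 19.6
 finger [439.  319.8 102.7] [434.1 310.9  80.7] [451.7 332.8 124.3] in tool [  0.2 -10.  -53.6] [ 12.2  10.3 -10. ]
top 211
 all [438.  307.6 142.4] [402.6 278.8  14.2] [458.6 337.2 528.6]
 top 71 [440.5 317.8  81.9] [446.1 322.4] 17.2
side 526
 all [439.7 335.6  71.8] [410.  308.2  21.7] [465.7 367.1 377.6]
 top 213 [444.8 331.2  81.1] [447.3 326.7] 18.6
```

The lid circle is unmoved at (447.8, 323.9), and the fingers appear to pass through the lid without any contact force. I'll open gradually, then check the pot and the readings.

Call:
carry_out(targets=[[[0, 0, 0], [0, 0, 0], 0.8], [[0, 0, 0], [0, 0, 0], 0.6], [[0, 0, 0], [0, 0, 0], 0.45], [[0, 0, 0], [0, 0, 0], 0.45]])

```text
t: 6.12
tool_pos: [447.7, 323.9, 70.7]
ee_rot: [0.701, -3.062, 0.0]
contact_force: [0.1, 0.9, -0.6]
width: 0.546
finger_force: 0.0
```

Run:
```python
from h import *
o=st(); V=np.array(manip.calibration("wrist")["view"]); im,d,K,_=snap("wrist"); P=pts(d,K,V)
cv2.imwrite("pics/m2.png",im[140:480,150:490][...,::-1])
q=P[(d>0)&(abs(P[...,2]-82)<4)&(np.hypot(P[...,0]-447,P[...,1]-323)<40)]; print(np.round(cv2.minEnclosingCircle(q[:,:2].astype(np.float32))[0],1),len(q))
```

```text
{'t': 6.117, 'joint_pos': [0.981, 0.293, -0.44, 0.0, -0.838, -2.102], 'tool_pos': [447.693, 323.884, 70.683], 'ee_rot': [0.701, -3.062, 0.0], 'contact_force': [0.139, 0.945, -0.646], 'ft_torque': [-0.052, -0.017, -0.02], 'width': 0.546, 'finger_force': 0.0}
[448.1 324.1] 6357
```

View pics/m2.png

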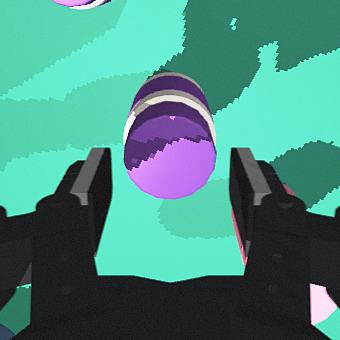

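The pads now stand on both sides of the unmoved lid, at crop columns 108 and 232 with the lid spanning 125–215. I'll close slowly in small steps.

Call:
carry_out(targets=[[[0, 0, 0], [0, 0, 0], 0.47], [[0, 0, 0], [0, 0, 0], 0.49], [[0, 0, 0], [0, 0, 0], 0.51], [[0, 0, 0], [0, 0, 0], 0.53], [[0, 0, 0], [0, 0, 0], 0.55], [[0, 0, 0], [0, 0, 0], 0.57], [[0, 0, 0], [0, 0, 0], 0.57]])

```text
t: 6.75
tool_pos: [447.7, 323.9, 70.7]
ee_rot: [0.701, -3.062, -0.0]
contact_force: [-0.8, -0.3, -0.1]
width: 0.43
finger_force: 0.0
```

```bash
python3 -c "
from h import *
st()"
```

```text
{'t': 6.75, 'joint_pos': [0.981, 0.293, -0.44, -0.0, -0.838, -2.102], 'tool_pos': [447.691, 323.912, 70.703], 'ee_rot': [0.701, -3.062, -0.0], 'contact_force': [-0.825, -0.258, -0.142], 'ft_torque': [0.013, -0.017, 0.009], 'width': 0.43, 'finger_force': 0.0}
```

Still no contact at 36 mm, which is less than the lid's 40 mm. I'll check whether the visible tips are where the interface says they should be.

Run:
```python
from h import *
o=st(); c=manip.calibration("wrist"); K=np.array(c["K"]);V=np.array(c["view"]); im,d,_,_=snap("wrist"); P=pts(d,K,V)
Rt=R.from_rotvec(o["ee_rot"])
for z in(19,0,-10,-20):
    p=Rt.apply([[11,-18,z],[11,18,z],[-11,18,z]])+o["tool_pos"]; q=p@V[:3,:3].T+V[:3,3]; print(z,(q/q[:,2:]@K.T)[:,:2].round(0).tolist())
T=Rt.inv().apply(P.reshape(-1,3)-o["tool_pos"]).reshape(P.shape)
m=(d>0)&(abs(T[...,0])<16)&(abs(T[...,1])<50)&(T[...,2]<30)&(d<260)
hsv=cv2.cvtColor(im,cv2.COLOR_RGB2HSV); dark=hsv[...,1]<70
for s in(-1,1):
    q=T[m&dark&(T[...,1]*s>2)]; print(s,len(q),q.min(0).round(1),q.max(0).round(1),np.percentile(q,98,axis=0).round(1))
# lid in tool frame
q=T[m&~dark&(hsv[...,0]>120)&(hsv[...,0]<160)]; print("lid",q.min(0).round(1),q.max(0).round(1))
cv2.imwrite("pics/m3.png",cv2.resize(im[220:420,220:420],(600,600))[...,::-1])
```

```text
{'t': 6.75, 'joint_pos': [0.981, 0.293, -0.44, -0.0, -0.838, -2.102], 'tool_pos': [447.691, 323.912, 70.703], 'ee_rot': [0.701, -3.062, -0.0], 'contact_force': [-0.825, -0.258, -0.142], 'ft_torque': [0.013, -0.017, 0.009], 'width': 0.43, 'finger_force': 0.0}
19 [[283.0, 250.0], [356.0, 250.0], [355.0, 291.0]]
0 [[279.0, 263.0], [360.0, 263.0], [359.0, 308.0]]
-10 [[277.0, 271.0], [363.0, 271.0], [361.0, 319.0]]
-20 [[274.0, 280.0], [365.0, 280.0], [364.0, 330.0]]
-1 20340 [ -12.6  -50.  -112.1] [16. -2. 21.] [ 13.6  -3.3 -30.5]
1 20231 [ -11.9    2.  -112.1] [16.  50.  20.6] [ 13.5  49.6 -29.9]
lid [ -16.   -49.7 -110.4] [16.  49.6 29.9]
```

View pics/m3.png

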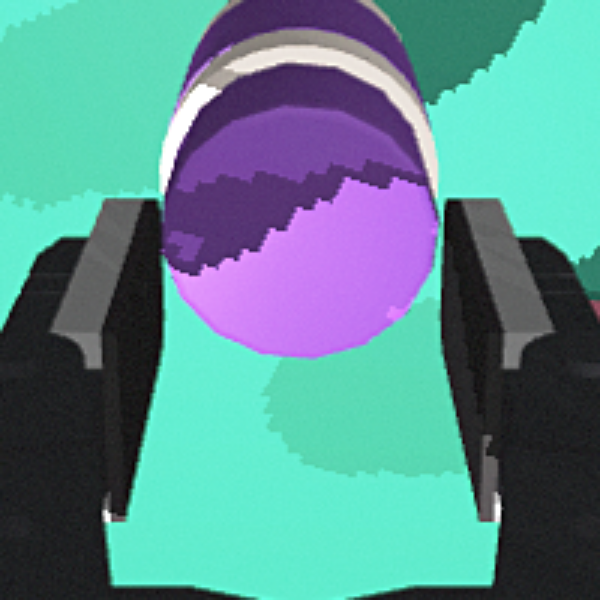

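The visible fingertips, at about pixel rows 287, seem to be well above where TCP+19 mm should appear (row 250). I'll read their actual height from depth.

Run:
```python
from h import *
o=st(); c=manip.calibration("wrist"); K=np.array(c["K"]);V=np.array(c["view"]); im,d,_,_=snap("wrist"); P=pts(d,K,V)
T=R.from_rotvec(o["ee_rot"]).inv().apply(P.reshape(-1,3)-o["tool_pos"]).reshape(P.shape)
for u,v in((262,288),(262,290),(255,305),(248,325),(375,290),(382,305),(272,300),(262,283),(320,320)): print((u,v),d[v,u].round(1),P[v,u].round(1),T[v,u].round(1))
s=snap("side"); Ps=pts(s[1],s[2],s[3]); b=s[0]
T=R.from_rotvec(o["ee_rot"]).inv().apply(Ps.reshape(-1,3)-o["tool_pos"]).reshape(P.shape)
m=(s[1]>0)&(np.hypot(T[...,0],T[...,1])<50)&(b.max(-1)<75)&(T[...,2]<12)
ys,xs=np.where(m); print(len(ys)); i=np.argsort(-T[...,2][m])[:400:40]; print(np.c_[xs[i],ys[i],T[m][i].round(0)].tolist())
```

```text
{'t': 6.8, 'joint_pos': [0.981, 0.293, -0.44, -0.0, -0.838, -2.102], 'tool_pos': [447.705, 323.884, 70.715], 'ee_rot': [-0.701, 3.062, 0.0], 'contact_force': [0.349, 0.171, -0.187], 'ft_torque': [0.004, 0.03, -0.018], 'width': 0.433, 'finger_force': 0.0}
(262, 288) 145.6 [446.6 299.6  99.5] [ 11.6 -21.4 -28.8]
(262, 290) 145.0 [447.  299.9 100.3] [ 11.1 -21.3 -29.6]
(255, 305) 132.3 [446.9 299.3 113.4] [ 11.4 -21.8 -42.7]
(248, 325) 120.0 [447.4 299.4 126.3] [ 10.9 -21.9 -55.6]
(375, 290) 143.8 [428.5 337.2 101.4] [ 11.5  20.3 -30.7]
(382, 305) 133.4 [428.7 338.3 112.4] [ 10.9  21.2 -41.7]
(272, 300) 149.1 [450.4 305.1  97.5] [  5.8 -18.1 -26.8]
(262, 283) 250.9 [488.5 302.6   1.2] [-27.5 -36.9  69.6]
(320, 320) 167.1 [456.8 328.4  83.3] [-10.2   0.1 -12.6]
8188
[[274.0, 379.0, 15.0, 8.0, 5.0], [261.0, 377.0, -2.0, 30.0, -33.0], [264.0, 375.0, 4.0, 33.0, -43.0], [265.0, 361.0, 7.0, 29.0, -75.0], [271.0, 350.0, 17.0, 17.0, -88.0], [266.0, 352.0, 9.0, 24.0, -91.0], [251.0, 350.0, -14.0, 24.0, -97.0], [266.0, 343.0, 10.0, 20.0, -109.0], [248.0, 340.0, -17.0, 22.0, -118.0], [247.0, 336.0, -18.0, 19.0, -124.0]]
```

The depth shows the fingertips at world z≈98, and the side view agrees at about 100. The real grasp point is therefore about 44 mm higher along the tool axis than the reported TCP, while x and y agree. The fingers were simply shut above the lid and the pot is untouched. I'll correct for this by opening, going down 45 mm more and gripping.

Call:
carry_out(targets=[[[0, 0, 0], [0, 0, 0], 0.1], [[0, 0, 0], [0, 0, 0], 0.1], [[0, 0, 0], [0, 0, 0], 0.1], [[0, 0, 0.5], [0, 0, 0], 0.1], [[0, 0, 0.5], [0, 0, 0], 0.1], [[0, 0, 0.5], [0, 0, 0], 0.1], [[0, 0, 0.4], [0, 0, 0], 0.1], [[0, 0, 0.3], [0, 0, 0], 0.1], [[0, 0, 0], [0, 0, 0], 0.1], [[0, 0, 0], [0, 0, 0], 0.1]])

```text
t: 7.73
tool_pos: [447.5, 323.6, 26.1]
ee_rot: [0.701, -3.062, 0.002]
contact_force: [0.4, 0.1, -0.2]
width: 0.904
finger_force: 0.0
```

Run:
```python
from h import *
o=st(); c=manip.calibration("wrist"); K=np.array(c["K"]);V=np.array(c["view"]); im,d,_,_=snap("wrist"); P=pts(d,K,V)
T=R.from_rotvec(o["ee_rot"]).inv().apply(P.reshape(-1,3)-o["tool_pos"]).reshape(P.shape)
m=(d>0)&(abs(T[...,0]-11)<3)&(abs(T[...,1])>20)&(abs(T[...,1])<60)
for s in(-1,1):
    q=np.where(m&(T[...,1]*s>0)); z=P[q][:,2]; print(s,np.percentile(z,[0,1,3,6,10]).round(1),T[q][np.argsort(z)[len(z)//50]].round(1))
q=P[(d>0)&(abs(P[...,2]-82)<4)&(np.hypot(P[...,0]-447,P[...,1]-323)<24)]; print(np.round(cv2.minEnclosingCircle(q[:,:2].astype(np.float32)),1) if 0 else np.round(cv2.minEnclosingCircle(q[:,:2].astype(np.float32))[0],1))
```

```text
{'t': 7.733, 'joint_pos': [0.981, 0.352, -0.483, 0.0, -0.737, -2.102], 'tool_pos': [447.533, 323.604, 26.071], 'ee_rot': [0.701, -3.062, 0.002], 'contact_force': [0.356, 0.131, -0.179], 'ft_torque': [0.018, -0.039, 0.007], 'width': 0.904, 'finger_force': 0.0}
-1 [-0.8  0.1  0.6  1.1  1.7] [  9.3 -31.2  25.7]
1 [-1.   0.2  0.7  1.1  1.7] [10.9 49.7 25.6]
[448.4 324. ]
```

Call:
carry_out(targets=[[[0, 0, 0], [0, 0, 0], 0.4], [[0, 0, 0], [0, 0, 0], 0.6], [[0, 0, 0], [0, 0, 0], 0.8], [[0, 0, 0], [0, 0, 0], 1], [[0, 0, 0], [0, 0, 0], 1], [[0, 0, 0], [0, 0, 0], 1]])

```text
t: 8.28
tool_pos: [448.1, 324.3, 27.6]
ee_rot: [-0.701, 3.061, 0.001]
contact_force: [-0.2, -1.1, 4.3]
width: 0.484
finger_force: 60.1
```

Run:
```python
from h import *
o=st(); c=manip.calibration("wrist"); K=np.array(c["K"]);V=np.array(c["view"]); im,d,_,_=snap("wrist"); P=pts(d,K,V)
T=R.from_rotvec(o["ee_rot"]).inv().apply(P.reshape(-1,3)-o["tool_pos"]).reshape(P.shape)
m=(d>0)&(abs(T[...,0]-11)<2.5)&(abs(T[...,1])>20)&(abs(T[...,1])<25)
for s in(-1,1):
    z=np.sort(P[m&(T[...,1]*s>0)][:,2]); print(s,len(z),np.histogram(z,bins=[-5,5,20,40,45,50,55,60,65,70,80,100])[0])
```

```text
{'t': 8.283, 'joint_pos': [0.981, 0.349, -0.482, 0.0, -0.738, -2.102], 'tool_pos': [448.112, 324.257, 27.64], 'ee_rot': [-0.701, 3.061, 0.001], 'contact_force': [-0.237, -1.097, 4.321], 'ft_torque': [-0.328, 0.351, -0.014], 'width': 0.484, 'finger_force': 60.118}
-1 1522 [ 92   0   1   0   0  14  85  94  97 243 540]
1 1359 [ 91   0   1   0   3  13  75  86  88 214 470]
```

It's gripped at 41 mm opening and 60 N, with the tips about 54 mm above the underside. The seated height will read z≈71.6 and the ledge ≈79.6. Now I'll lift and carry.

Call:
carry_out(targets=[[[0, 0, -0.5], [0, 0, 0], 1], [[0, 0, -1], [0, 0, 0], 1], [[0, 0, -1], [0, 0, 0], 1], [[0, 0, -1], [0, 0, 0], 1], [[0, 0, -1], [0, 0, 0], 1], [[0.1, -0.4, -1], [0, 0, 0], 1], [[0.3, -0.8, -0.7], [0, 0, 0], 1], [[0.3, -1, -0.3], [0, 0, 0], 1], [[0.3, -1, 0], [0, 0, 0], 1], [[0.3, -1, 0], [0, 0, 0], 1], [[0.3, -1, 0], [0, 0, 0], 1], [[0.3, -1, 0], [0, 0, 0], 1], [[0.3, -1, 0], [0, 0, 0], 1], [[0.3, -1, 0], [0, 0, 0], 1], [[0.3, -1, 0], [0, 0, 0], 1], [[0.3, -1, 0], [0, 0, 0], 1], [[0.3, -1, 0], [0, 0, 0], 1], [[0.3, -1, 0], [0, 0, 0], 1], [[0.3, -1, 0], [0, 0, 0], 1], [[0.3, -1, 0], [0, 0, 0], 1]])

```text
t: 10.0
tool_pos: [493.4, 29.7, 157.2]
ee_rot: [-0.7, 3.062, 0.001]
contact_force: [0.5, -0.2, -2.1]
width: 0.483
finger_force: 61.1
```

Call:
carry_out(targets=[[[0.4, -1, 0], [0, 0, 0], 1], [[0.4, -1, 0], [0, 0, 0], 1], [[0.4, -1, 0], [0, 0, 0], 1], [[0.4, -1, 0], [0, 0, 0], 1], [[0.4, -1, 0], [0, 0, 0], 1], [[0.3, -0.8, 0], [0, 0, 0], 1], [[0.2, -0.4, 0], [0, 0, 0], 1], [[0, 0, 0], [0, 0, 0], 1], [[0, 0, 0], [0, 0, 0], 1], [[0, 0, 0], [0, 0, 0], 1], [[0, 0, 0], [0, 0, 0], 1]])

```text
t: 10.92
tool_pos: [502.6, -101.9, 156.9]
ee_rot: [-0.702, 3.062, 0.0]
contact_force: [-0.1, -0.3, -1.9]
width: 0.486
finger_force: 61.1
```

Run:
```python
from h import *
o=st(); print("to cup",units(np.array([507.2,-101.2,120])-o["tool_pos"],o).round(2))
Rt=R.from_rotvec(o["ee_rot"])
# pot in hand: body axis from the top camera, and neighbours' recheck
im,d,K,V=snap("top"); P=pts(d,K,V); np.savez("t2.npz",im=im,d=d)
im,d,K,V=snap("side"); cv2.imwrite("pics/s2.png",cv2.resize(im[120:300,200:400],(600,540),interpolation=cv2.INTER_CUBIC)[...,::-1])
P=pts(d,K,V); hsv=cv2.cvtColor(im,cv2.COLOR_RGB2HSV)
m=(d>0)&(hsv[...,0]>125)&(hsv[...,0]<150)&(hsv[...,1]>80)&(np.hypot(P[...,0]-o["tool_pos"][0],P[...,1]-o["tool_pos"][1])<40)
print(m.sum(),P[m].min(0).round(1),P[m].max(0).round(1),P[m].mean(0).round(1))
```

```text
{'t': 10.917, 'joint_pos': [0.183, 0.136, -0.419, -0.0, -1.016, -1.303], 'tool_pos': [502.59, -101.949, 156.854], 'ee_rot': [-0.702, 3.062, 0.0], 'contact_force': [-0.124, -0.313, -1.918], 'ft_torque': [-0.025, -0.0, 0.063], 'width': 0.486, 'finger_force': 61.111}
to cup [-0.22 -0.07  1.84]
181 [ 467.3 -104.7  149.7] [519.8 -65.2 348.1] [498.3 -84.  178.4]
```

View pics/s2.png

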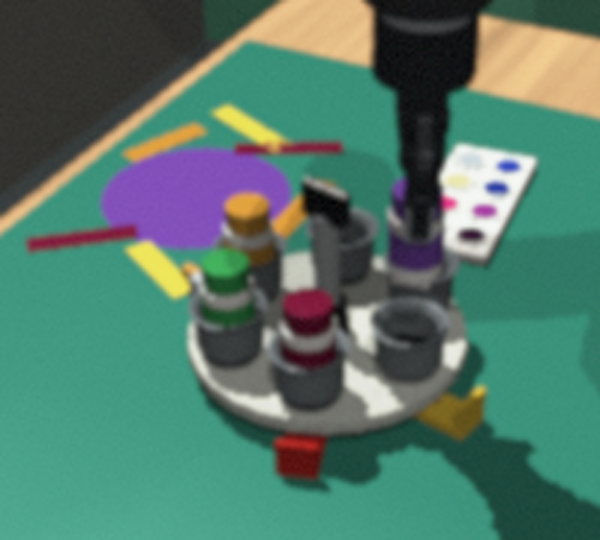

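The side crop shows the pot upright in the hand at (415,230), over the far side of the empty cup, as expected from perspective. I'll centre it and lower to 2 mm above the ledge in stages, watching the forces.

Call:
carry_out(targets=[[[-0.2, -0.1, 0.6], [0, 0, 0], 1], [[0, 0, 0.8], [0, 0, 0], 1], [[0, 0, 0.6], [0, 0, 0], 1], [[0, 0, 0.4], [0, 0, 0], 1], [[0, 0, 0.2], [0, 0, 0], 1], [[0, 0, 0.1], [0, 0, 0], 1], [[0, 0, 0.1], [0, 0, 0], 1], [[0, 0, 0], [0, 0, 0], 1], [[0, 0, 0], [0, 0, 0], 1]])

```text
t: 11.77
tool_pos: [507.4, -102.7, 101.2]
ee_rot: [-0.701, 3.062, -0.0]
contact_force: [-1.0, -0.3, -1.4]
width: 0.483
finger_force: 61.1
```

```bash
python3 -c "
from h import *
o=st(); print(units(np.array([507.2,-101.2,96])-o['tool_pos'],o).round(3))"
```

```text
{'t': 11.767, 'joint_pos': [0.18, 0.203, -0.481, 0.0, -0.886, -1.301], 'tool_pos': [507.443, -102.679, 101.202], 'ee_rot': [-0.701, 3.062, -0.0], 'contact_force': [-0.956, -0.287, -1.37], 'ft_torque': [-0.024, 0.019, -0.049], 'width': 0.483, 'finger_force': 61.132}
[-0.021  0.072  0.26 ]
```

Call:
carry_out(targets=[[[0, 0.05, 0.1], [0, 0, 0], 1], [[0, 0, 0.1], [0, 0, 0], 1], [[0, 0, 0.1], [0, 0, 0], 1], [[0, 0, 0.1], [0, 0, 0], 1], [[0, 0, 0], [0, 0, 0], 1]])

```text
t: 12.18
tool_pos: [506.5, -101.9, 92.4]
ee_rot: [0.7, -3.062, -0.0]
contact_force: [0.5, 0.4, -1.5]
width: 0.489
finger_force: 61.2
```

```bash
python3 -c "
from h import *
st()"
```

```text
{'t': 12.183, 'joint_pos': [0.182, 0.213, -0.493, 0.0, -0.866, -1.303], 'tool_pos': [506.493, -101.867, 92.357], 'ee_rot': [0.7, -3.062, -0.0], 'contact_force': [0.463, 0.356, -1.498], 'ft_torque': [-0.005, 0.011, -0.025], 'width': 0.489, 'finger_force': 61.159}
```

Call:
carry_out(targets=[[[0, 0, 0.1], [0, 0, 0], 1], [[0, 0, 0.1], [0, 0, 0], 1], [[0, 0, 0.1], [0, 0, 0], 1], [[0, 0, 0.1], [0, 0, 0], 1], [[0, 0, 0.1], [0, 0, 0], 1], [[0, 0, 0], [0, 0, 0], 1]])

```text
t: 12.68
tool_pos: [506.3, -101.8, 82.2]
ee_rot: [0.7, -3.062, -0.0]
contact_force: [0.4, -0.3, -2.7]
width: 0.486
finger_force: 61.1
```

Call:
carry_out(targets=[[[0, 0, 0.03], [0, 0, 0], 1], [[0, 0, 0.03], [0, 0, 0], 1], [[0, 0, 0], [0, 0, 0], 1], [[0, 0, 0], [0, 0, 0], 1]])

```text
t: 13.02
tool_pos: [506.7, -101.8, 81.5]
ee_rot: [-0.701, 3.062, -0.0]
contact_force: [0.3, -0.8, -1.6]
width: 0.487
finger_force: 61.1
```

```bash
python3 -c "
from h import *
st()"
```

```text
{'t': 13.017, 'joint_pos': [0.182, 0.226, -0.505, 0.0, -0.839, -1.303], 'tool_pos': [506.668, -101.836, 81.522], 'ee_rot': [-0.701, 3.062, -0.0], 'contact_force': [0.329, -0.821, -1.617], 'ft_torque': [-0.123, 0.027, -0.037], 'width': 0.487, 'finger_force': 61.101}
```

Call:
carry_out(targets=[[[0, 0, 0.04], [0, 0, 0], 1], [[0, 0, 0.04], [0, 0, 0], 1], [[0, 0, 0], [0, 0, 0], 1], [[0, 0, 0], [0, 0, 0], 1]])

```text
t: 13.35
tool_pos: [506.6, -101.8, 79.9]
ee_rot: [0.701, -3.062, -0.0]
contact_force: [0.2, 1.0, -1.2]
width: 0.487
finger_force: 61.1
```

Call:
carry_out(targets=[[[0, 0, 0.04], [0, 0, 0], 1], [[0, 0, 0.04], [0, 0, 0], 1], [[0, 0, 0], [0, 0, 0], 1]])

```text
t: 13.6
tool_pos: [506.7, -101.8, 78.4]
ee_rot: [-0.701, 3.062, -0.0]
contact_force: [-0.3, -0.8, 0.9]
width: 0.48
finger_force: 61.2
```

Call:
carry_out(targets=[[[0, 0, 0.05], [0, 0, 0], 1], [[0, 0, 0], [0, 0, 0], 1], [[0, 0, 0], [0, 0, 0], 1]])

```text
t: 13.85
tool_pos: [506.6, -101.8, 77.3]
ee_rot: [0.701, -3.062, -0.0]
contact_force: [-0.6, -0.2, -0.4]
width: 0.481
finger_force: 61.3
```

Call:
carry_out(targets=[[[0, 0, 0.05], [0, 0, 0], 1], [[0, 0, 0], [0, 0, 0], 1], [[0, 0, 0], [0, 0, 0], 1]])

```text
t: 14.1
tool_pos: [506.6, -101.8, 76.4]
ee_rot: [0.701, -3.062, 0.0]
contact_force: [-1.1, 0.8, 2.9]
width: 0.482
finger_force: 61.5
```

```bash
python3 -c "
from h import *
st()"
```

```text
{'t': 14.1, 'joint_pos': [0.182, 0.233, -0.511, 0.0, -0.827, -1.303], 'tool_pos': [506.638, -101.811, 76.392], 'ee_rot': [0.701, -3.062, 0.0], 'contact_force': [-1.141, 0.843, 2.937], 'ft_torque': [0.279, 0.605, 0.063], 'width': 0.482, 'finger_force': 61.508}
```

The foot touches the ledge at a reported z of about 77, with roughly 4–5 N. I'll press slightly more, then turn anticlockwise in 6° steps, watching for the force to fall away.

Call:
carry_out(targets=[[[0, 0, 0.04], [0, 0, 0], 1], [[0, 0, 0], [0, 0, -0.2], 1], [[0, 0, 0], [0, 0, -0.2], 1], [[0, 0, 0], [0, 0, -0.2], 1], [[0, 0, 0], [0, 0, -0.2], 1], [[0, 0, 0], [0, 0, -0.2], 1], [[0, 0, 0], [0, 0, -0.2], 1]])

```text
t: 14.68
tool_pos: [506.4, -101.8, 75.0]
ee_rot: [0.862, -3.02, -0.0]
contact_force: [0.4, -0.3, -2.3]
width: 0.488
finger_force: 61.2
```

Call:
carry_out(targets=[[[0, 0, 0], [0, 0, -0.2], 1], [[0, 0, 0], [0, 0, -0.2], 1], [[0, 0, 0], [0, 0, -0.2], 1], [[0, 0, 0], [0, 0, -0.2], 1], [[0, 0, 0], [0, 0, -0.2], 1]])

```text
t: 15.1
tool_pos: [506.4, -101.9, 75.4]
ee_rot: [0.993, -2.98, -0.0]
contact_force: [0.2, -1.0, -2.7]
width: 0.486
finger_force: 61.1
```

```bash
python3 -c "
from h import *
st()"
```

```text
{'t': 15.1, 'joint_pos': [0.182, 0.234, -0.512, -0.0, -0.825, -1.109], 'tool_pos': [506.406, -101.874, 75.37], 'ee_rot': [0.993, -2.98, -0.0], 'contact_force': [0.166, -1.019, -2.747], 'ft_torque': [-0.552, 0.099, -0.055], 'width': 0.486, 'finger_force': 61.06}
```

The force vanished within the first few degrees and z now reads 75.4, already below the ledge level of 79.6. I'll probe downwards to see whether it's in the recess.

Call:
carry_out(targets=[[[0, 0, 0.05], [0, 0, 0], 1], [[0, 0, 0], [0, 0, 0], 1], [[0, 0, 0], [0, 0, 0], 1]])

```text
t: 15.35
tool_pos: [506.6, -101.9, 74.5]
ee_rot: [0.991, -2.981, 0.0]
contact_force: [-1.0, -0.2, -1.0]
width: 0.483
finger_force: 61.2
```

```bash
python3 -c "
from h import *
st()"
```

```text
{'t': 15.35, 'joint_pos': [0.182, 0.235, -0.513, 0.0, -0.823, -1.111], 'tool_pos': [506.551, -101.882, 74.546], 'ee_rot': [0.991, -2.981, 0.0], 'contact_force': [-0.99, -0.235, -1.046], 'ft_torque': [-0.219, 0.455, -0.067], 'width': 0.483, 'finger_force': 61.153}
```

Call:
carry_out(targets=[[[0, 0, 0.05], [0, 0, 0], 1], [[0, 0, 0], [0, 0, 0], 1], [[0, 0, 0], [0, 0, 0], 1]])

```text
t: 15.6
tool_pos: [506.6, -101.9, 73.5]
ee_rot: [0.991, -2.981, 0.0]
contact_force: [-1.3, -2.1, -0.1]
width: 0.485
finger_force: 61.2
```

```bash
python3 -c "
from h import *
o=st(); V=np.array(manip.calibration('wrist')['view']); im,d,K,_=snap('wrist'); P=pts(d,K,V); hsv=cv2.cvtColor(im,cv2.COLOR_RGB2HSV)
m=(d>0)&(hsv[...,0]>122)&(hsv[...,0]<155)&(hsv[...,1]>70)&(np.hypot(P[...,0]-507,P[...,1]+102)<24)
z=P[m][:,2]; print(len(z),np.histogram(z,bins=range(80,150,5)),np.percentile(z,[90,95,99]).round(1))
r=np.hypot(P[...,0]-507,P[...,1]+102); q=P[(d>0)&(r>24)&(r<29)][:,2]; print('rim',np.percentile(q,[10,50]).round(1),np.histogram(q,bins=range(60,110,4)))
cv2.imwrite('pics/w5.png',im[100:400,170:470][...,::-1])"
```

```text
{'t': 15.6, 'joint_pos': [0.182, 0.236, -0.514, 0.0, -0.82, -1.111], 'tool_pos': [506.626, -101.865, 73.529], 'ee_rot': [0.991, -2.981, 0.0], 'contact_force': [-1.28, -2.106, -0.138], 'ft_torque': [-0.303, 0.49, -0.042], 'width': 0.485, 'finger_force': 61.226}
15337 (array([  329,   349,   398,   250,     3,   108,   571,   624,   733,
       10740,    41,     5,     0]), array([ 80,  85,  90,  95, 100, 105, 110, 115, 120, 125, 130, 135, 140,
       145])) [129.1 129.5 182.1]
rim [ 79.3 170.1] (array([   0,    1,    0,  109, 1170,  451,    0,    0,    0,    1,  106,
        138]), array([ 60,  64,  68,  72,  76,  80,  84,  88,  92,  96, 100, 104, 108]))
```

View pics/w5.png

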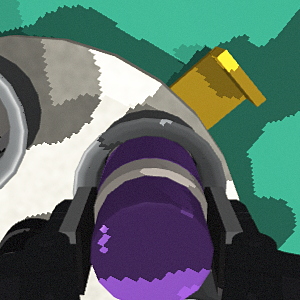

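The wrist crop shows the pot down in the cup with its lid top at z≈128.5. The underside is therefore about 46.5, roughly 5 mm into the recess (ledge at 52) with almost no force. I'll go on down the last 2 mm.

Call:
carry_out(targets=[[[0, 0, 0.05], [0, 0, 0], 1], [[0, 0, 0], [0, 0, 0], 1], [[0, 0, 0], [0, 0, 0], 1]])

```text
t: 15.9
tool_pos: [506.7, -101.8, 72.5]
ee_rot: [-0.991, 2.981, -0.0]
contact_force: [-1.4, -0.8, 0.7]
width: 0.483
finger_force: 61.3
```

Call:
carry_out(targets=[[[0, 0, 0.05], [0, 0, 0], 1], [[0, 0, 0], [0, 0, 0], 1], [[0, 0, 0], [0, 0, 0], 1]])

```text
t: 16.15
tool_pos: [506.7, -101.8, 71.5]
ee_rot: [-0.991, 2.981, -0.0]
contact_force: [-1.8, -0.6, 1.9]
width: 0.482
finger_force: 61.4
```

```bash
python3 -c "
from h import *
st()"
```

```text
{'t': 16.15, 'joint_pos': [0.182, 0.239, -0.517, 0.0, -0.815, -1.111], 'tool_pos': [506.676, -101.828, 71.515], 'ee_rot': [-0.991, 2.981, -0.0], 'contact_force': [-1.811, -0.564, 1.878], 'ft_torque': [-0.456, 0.534, -0.045], 'width': 0.482, 'finger_force': 61.37}
```

Call:
carry_out(targets=[[[0, 0, 0.04], [0, 0, 0], 1], [[0, 0, 0], [0, 0, 0], 1], [[0, 0, 0], [0, 0, 0], 1]])

```text
t: 16.4
tool_pos: [506.7, -101.9, 70.8]
ee_rot: [-0.991, 2.981, -0.0]
contact_force: [-1.1, -0.6, 3.3]
width: 0.484
finger_force: 61.5
```

```bash
cat >> h.py <<'E'
def chk(c=(507,-102)):
    o=st(); V=np.array(manip.calibration('wrist')['view']); im,d,K,_=snap('wrist'); P=pts(d,K,V); hsv=cv2.cvtColor(im,cv2.COLOR_RGB2HSV)
    r=np.hypot(P[...,0]-c[0],P[...,1]-c[1])
    m=(d>0)&(hsv[...,0]>122)&(hsv[...,0]<155)&(hsv[...,1]>70)&(r<30)&(P[...,2]>115)&(P[...,2]<140)
    q=P[m]; zt=np.median(q[:,2]); t=q[abs(q[:,2]-zt)<2]; print('lid',len(t),zt.round(1),np.round(cv2.minEnclosingCircle(t[:,:2].astype(np.float32)),1) if 0 else [np.round(x,1) for x in cv2.minEnclosingCircle(t[:,:2].astype(np.float32))])
    A=np.c_[t[:,:2]-t[:,:2].mean(0),np.ones(len(t))]; print('tilt',np.linalg.lstsq(A,t[:,2],rcond=None)[0].round(3))
    q=P[(d>0)&(r>25)&(r<28.5)&(abs(P[...,2]-80)<6)][:,2]; print('rim',len(q),np.percentile(q,[10,50,90]).round(1))
    # crimson lid neighbour for height reference, knob
    m=(d>0)&(abs(P[...,2]-126)<5)&((hsv[...,0]>165)|(hsv[...,0]<8))&(hsv[...,1]>80)
    if m.sum()>50: print('crimson',m.sum(),np.median(P[m],0).round(1))
    return o
E
python3 -c "
from h import *
chk()"
```

```text
{'t': 16.4, 'joint_pos': [0.182, 0.24, -0.517, 0.0, -0.813, -1.111], 'tool_pos': [506.692, -101.866, 70.814], 'ee_rot': [-0.991, 2.981, -0.0], 'contact_force': [-1.122, -0.629, 3.283], 'ft_torque': [-0.357, 0.789, -0.1], 'width': 0.484, 'finger_force': 61.469}
lid 10561 125.5 [array([ 504.9, -103.1]), np.float64(23.4)]
tilt [-4.00000e-03 -1.40000e-02  1.25574e+02]
rim 1243 [76.6 78.2 79.8]
```

The lid top is at 125.5 (a seated pot is 126) with only about 5 N, so it looks home. I'll let go, rise and check.

Call:
carry_out(targets=[[[0, 0, -0.04], [0, 0, 0], 1], [[0, 0, 0], [0, 0, 0], 0.45], [[0, 0, 0], [0, 0, 0], 0.3], [[0, 0, 0], [0, 0, 0], 0.3], [[0, 0, 0], [0, 0, 0], 0.3], [[0, 0, -0.3], [0, 0, 0], 0.3], [[0, 0, -0.6], [0, 0, 0], 0.3], [[0, 0, -1], [0, 0, 0], 0.3], [[0, 0, -1], [0, 0, 0], 0.3], [[0, 0, -1], [0, 0, 0], 0.3], [[0, 0, -1], [0, 0, 0], 0.3], [[0, 0, -1], [0, 0, 0], 0.3], [[0, 0, -0.5], [0, 0, 0], 0.3], [[0, 0, 0], [0, 0, 0], 0.3], [[0, 0, 0], [0, 0, 0], 0.3], [[0, 0, 0], [0, 0, 0], 0.3]])

```text
t: 17.78
tool_pos: [506.0, -101.8, 198.6]
ee_rot: [0.99, -2.98, -0.001]
contact_force: [-0.7, 0.2, -0.1]
width: 0.699
finger_force: 0.0
```

```bash
python3 -c "
from h import *
chk()
V=np.array(manip.calibration('wrist')['view']); im,d,K,_=snap('wrist'); P=pts(d,K,V); q=P[(d>0)&(np.hypot(P[...,0]-593,P[...,1]+119)<30)&(abs(P[...,2]-174)<5)]
if len(q)>50:
  w,v=np.linalg.eigh(np.cov(q[:,:2].T)); print('knob',len(q),q.mean(0).round(1),(np.arctan2(v[1,1],v[0,1])%np.pi).round(3))
im,d,K,V=snap('top'); P=pts(d,K,V); a=P[240:275,335:375].reshape(-1,3); a=a[(np.hypot(a[:,0]-507,a[:,1]+102)<26)]; print('top z',np.percentile(a[:,2],[60,90]))"
```

```text
{'t': 17.783, 'joint_pos': [0.182, 0.106, -0.351, -0.0, -1.115, -1.111], 'tool_pos': [506.02, -101.751, 198.577], 'ee_rot': [0.99, -2.98, -0.001], 'contact_force': [-0.7, 0.162, -0.145], 'ft_torque': [-0.024, -0.021, 0.014], 'width': 0.699, 'finger_force': 0.0}
lid 2900 125.9 [array([ 506. , -102.8]), np.float64(19.9)]
tilt [2.00000e-03 3.00000e-03 1.25891e+02]
rim 687 [77.1 78.9 80.8]
crimson 2381 [563.4 -38.8 126.3]
top z [121.58401246 126.58080608]
```

The pot is home: lid at 125.9 against 126.3 for the crimson neighbour, tilt about 0, and 1–2 mm from the cup axis. Next is the knob. I'll move above it and turn the tool anticlockwise about 131°, which leaves the last joint room for the clockwise click.

Call:
carry_out(targets=[[[-0.5, -0.5, 0], [0, 0, 0], 0.3], [[-0.5, -0.5, 0], [0, 0, 0], 0.3], [[-0.5, -0.6, 0], [0, 0, 0], 0.3], [[-0.5, -0.6, 0], [0, 0, 0], 0.3], [[-0.5, -0.6, 0], [0, 0, 0], 0.3], [[-0.5, -0.5, 0], [0, 0, 0], 0.3], [[0, 0, 0], [0, 0, -1], 0.3], [[0, 0, 0], [0, 0, -1], 0.3], [[0, 0, 0], [0, 0, -1], 0.3], [[0, 0, 0], [0, 0, -1], 0.3], [[0, 0, 0], [0, 0, -1], 0.3], [[0, 0, 0], [0, 0, -1], 0.3], [[0, 0, 0], [0, 0, -1], 0.3], [[0, 0, 0], [0, 0, -1], 0.3], [[0, 0, 0], [0, 0, -1], 0.3], [[0, 0, 0], [0, 0, -1], 0.3], [[0, 0, 0], [0, 0, -1], 0.3], [[0, 0, 0], [0, 0, -1], 0.3], [[0, 0, 0], [0, 0, -1], 0.3], [[0, 0, 0], [0, 0, -1], 0.3]])

```text
t: 19.6
tool_pos: [593.9, -118.8, 198.5]
ee_rot: [2.525, -1.868, -0.002]
contact_force: [1.2, -0.5, 0.7]
width: 0.702
finger_force: 0.0
```

Call:
carry_out(targets=[[[0, 0, 0], [0, 0, -1], 0.3], [[0, 0, 0], [0, 0, -1], 0.3], [[0, 0, 0], [0, 0, -1], 0.3], [[0, 0, 0], [0, 0, -1], 0.3], [[0, 0, 0], [0, 0, -1], 0.3], [[0, 0, 0], [0, 0, -1], 0.3], [[0, 0, 0], [0, 0, -1], 0.3], [[0, 0, 0], [0, 0, -1], 0.3], [[0, 0, 0], [0, 0, -1], 0.3], [[0, 0, 0], [0, 0, -1], 0.3], [[0, 0, 0], [0, 0, -1], 0.3], [[0, 0, 0], [0, 0, -0.5], 0.3], [[0, 0, 0], [0, 0, 0], 0.3], [[0, 0, 0], [0, 0, 0], 0.3]])

```text
t: 20.77
tool_pos: [594.0, -118.8, 198.8]
ee_rot: [3.111, -0.432, -0.002]
contact_force: [-0.7, -0.1, -0.3]
width: 0.701
finger_force: 0.0
```

```bash
python3 -c "
from h import *
o=st(); Rt=R.from_rotvec(o['ee_rot']).as_matrix(); print('y ang',np.arctan2(Rt[1,1],Rt[0,1])%np.pi)
V=np.array(manip.calibration('wrist')['view']); im,d,K,_=snap('wrist'); P=pts(d,K,V); q=P[(d>0)&(np.hypot(P[...,0]-593,P[...,1]+119)<30)&(abs(P[...,2]-176)<3)].astype(np.float32)
print('knob',len(q),q.mean(0).round(1),cv2.minAreaRect(q[:,:2]))
w,v=np.linalg.eigh(np.cov(q[:,:2].T)); print((np.arctan2(v[1,1],v[0,1])).round(3))
print(units(np.array([*q.mean(0)[:2],125])-o['tool_pos'],o).round(3))"
```

```text
{'t': 20.767, 'joint_pos': [0.125, 0.254, -0.164, -0.0, -1.154, 1.17], 'tool_pos': [594.006, -118.772, 198.778], 'ee_rot': [3.111, -0.432, -0.002], 'contact_force': [-0.727, -0.096, -0.317], 'ft_torque': [-0.017, -0.025, -0.035], 'width': 0.701, 'finger_force': 0.0}
y ang 1.2945832702224742Traceback (most recent call last):
  File "<string>", line 5, in <module>
    print('knob',len(q),q.mean(0).round(1),cv2.minAreaRect(q[:,:2]))
                                           ~~~~~~~~~~~~~~~^^^^^^^^^
cv2.error: OpenCV(4.12.0) /io/opencv/modules/imgproc/src/convhull.cpp:143: error: (-215:Assertion failed) total >= 0 && (depth == CV_32F || depth == CV_32S) in function 'convexHull'
```

```bash
python3 -c "
from h import *
V=np.array(manip.calibration('wrist')['view']); im,d,K,_=snap('wrist'); o=manip.get_obs(); P=pts(d,K,V); q=P[(d>0)&(np.hypot(P[...,0]-593,P[...,1]+119)<30)&(abs(P[...,2]-175)<6)]
print('knob',len(q),q.mean(0).round(1),cv2.minAreaRect(np.ascontiguousarray(q[:,:2],np.float32)) if len(q) else '')
w,v=np.linalg.eigh(np.cov(q[:,:2].T)); print((np.arctan2(v[1,1],v[0,1])).round(3))
print(units(np.array([*q.mean(0)[:2],125])-o['tool_pos'],o).round(3))"
```

```text
knob 2249 [ 594.2 -121.6  176. ] ((592.5359497070312, -121.21452331542969), (13.992112159729004, 44.56483840942383), 77.94153594970703)
2.932
[0.046 0.134 3.703]
```

Call:
carry_out(targets=[[[0, 0.07, 0.3], [0, 0, -0.75], 0.3], [[0, 0, 0.7], [0, 0, 0], 0.3], [[0, 0, 0.9], [0, 0, 0], 0.3], [[0, 0, 0.9], [0, 0, 0], 0.3], [[0, 0, 0.6], [0, 0, 0], 0.3], [[0, 0, 0.3], [0, 0, 0], 0.3], [[0, 0, 0], [0, 0, 0], 0.5], [[0, 0, 0], [0, 0, 0], 0.65], [[0, 0, 0], [0, 0, 0], 0.75], [[0, 0, 0], [0, 0, 0], 0.8], [[0, 0, 0], [0, 0, 0], 1], [[0, 0, 0], [0, 0, 0], 1], [[0, 0, 0], [0, 0, 0], 1]])

```text
t: 21.95
tool_pos: [594.2, -121.5, 127.0]
ee_rot: [3.123, -0.328, 0.002]
contact_force: [-0.6, -6.1, 1.0]
width: 0.209
finger_force: 58.6
```

```bash
python3 -c "
from h import *
st()"
```

```text
{'t': 21.95, 'joint_pos': [0.121, 0.312, -0.26, 0.002, -0.998, 1.239], 'tool_pos': [594.173, -121.466, 126.963], 'ee_rot': [3.123, -0.328, 0.002], 'contact_force': [-0.647, -6.094, 1.014], 'ft_torque': [-2.281, 0.187, 0.05], 'width': 0.209, 'finger_force': 58.605}
```

The knob is gripped at about 58 N. Now I'll turn clockwise in stages.

Call:
carry_out(targets=[[[0, 0, 0], [0, 0, 0.25], 1], [[0, 0, 0], [0, 0, 0.5], 1], [[0, 0, 0], [0, 0, 0.5], 1], [[0, 0, 0], [0, 0, 0.5], 1], [[0, 0, 0], [0, 0, 0.5], 1], [[0, 0, 0], [0, 0, 0.5], 1], [[0, 0, 0], [0, 0, 0.25], 1], [[0, 0, 0], [0, 0, 0], 1]])

```text
t: 22.62
tool_pos: [594.1, -121.8, 127.0]
ee_rot: [3.053, -0.734, 0.002]
contact_force: [-1.1, -7.8, 0.6]
width: 0.205
finger_force: 58.6
```

```bash
python3 -c "
from h import *
st()"
```

```text
{'t': 22.617, 'joint_pos': [0.121, 0.312, -0.26, 0.003, -0.998, 0.976], 'tool_pos': [594.075, -121.794, 126.998], 'ee_rot': [3.053, -0.734, 0.002], 'contact_force': [-1.059, -7.827, 0.605], 'ft_torque': [-2.795, 0.233, 0.357], 'width': 0.205, 'finger_force': 58.623}
```

Torque is 0.36 N·m at a quarter click, which matches the detent. I'll continue the remaining 45°.

Call:
carry_out(targets=[[[0, 0, 0], [0, 0, 0.3], 1], [[0, 0, 0], [0, 0, 0.5], 1], [[0, 0, 0], [0, 0, 0.5], 1], [[0, 0, 0], [0, 0, 0.5], 1], [[0, 0, 0], [0, 0, 0.5], 1], [[0, 0, 0], [0, 0, 0.5], 1], [[0, 0, 0], [0, 0, 0.5], 1], [[0, 0, 0], [0, 0, 0.5], 1], [[0, 0, 0], [0, 0, 0.5], 1], [[0, 0, 0], [0, 0, 0.5], 1], [[0, 0, 0], [0, 0, 0.5], 1], [[0, 0, 0], [0, 0, 0.5], 1], [[0, 0, 0], [0, 0, 0.5], 1], [[0, 0, 0], [0, 0, 0.5], 1], [[0, 0, 0], [0, 0, 0.5], 1], [[0, 0, 0], [0, 0, 0.5], 1], [[0, 0, 0], [0, 0, 0.5], 1], [[0, 0, 0], [0, 0, 0.5], 1], [[0, 0, 0], [0, 0, 0.2], 1], [[0, 0, 0], [0, 0, 0], 1]])

```text
t: 24.28
tool_pos: [593.3, -122.4, 127.0]
ee_rot: [2.538, -1.847, 0.002]
contact_force: [-1.8, -10.0, 2.9]
width: 0.209
finger_force: 58.8
```

```bash
python3 -c "
from h import *
st()"
```

```text
{'t': 24.283, 'joint_pos': [0.121, 0.312, -0.261, 0.003, -0.999, 0.191], 'tool_pos': [593.293, -122.421, 126.968], 'ee_rot': [2.538, -1.847, 0.002], 'contact_force': [-1.825, -9.998, 2.944], 'ft_torque': [-3.701, 0.983, 0.087], 'width': 0.209, 'finger_force': 58.817}
```

Call:
carry_out(targets=[[[0, 0, 0], [0, 0, 0], 0.7], [[0, 0, 0], [0, 0, 0], 0.5], [[0, 0, 0], [0, 0, 0], 0.4], [[0, 0, 0], [0, 0, 0], 0.4], [[0, 0, -0.4], [0, 0, 0], 0.4], [[0, 0, -0.8], [0, 0, 0], 0.4], [[0, 0, -1], [0, 0, 0], 0.4], [[0, 0, -1], [0, 0, 0], 0.4], [[0, 0, -1], [0, 0, 0], 0.4], [[0, 0, -1], [0, 0, 0], 0.4], [[0, 0, -0.4], [0, 0, 0], 0.4], [[0, 0, 0], [0, 0, 0], 0.4], [[0, 0, 0], [0, 0, 0], 0.4], [[0, 0, 0], [0, 0, 0], 0.4]])

```text
t: 25.45
tool_pos: [593.1, -119.9, 236.2]
ee_rot: [2.541, -1.846, -0.003]
contact_force: [-0.0, 0.5, 0.4]
width: 0.601
finger_force: 0.0
```

```bash
python3 -c "
from h import *
o=st()
for n in('wrist','side','top'):
    V=np.array(manip.calibration(n)['view']); im,d,K,_=snap(n); P=pts(d,K,V); hsv=cv2.cvtColor(im,cv2.COLOR_RGB2HSV)
    q=P[(d>0)&(np.hypot(P[...,0]-593,P[...,1]+120)<28)&(abs(P[...,2]-175)<5)]
    if len(q)>40: w,v=np.linalg.eigh(np.cov(q[:,:2].T)); print(n,'knob',len(q),q.mean(0).round(1),np.arctan2(v[1,1],v[0,1]).round(3))
    m=(d>0)&(hsv[...,0]>122)&(hsv[...,0]<155)&(hsv[...,1]>70)&(abs(P[...,2]-126)<4)&(np.hypot(P[...,0]-593,P[...,1]+120)<125)
    q=P[m]; print(n,'purple',len(q))
    if len(q)>20: print(q.mean(0).round(1),[np.round(x,1) for x in cv2.minEnclosingCircle(np.ascontiguousarray(q[:,:2],np.float32))],np.median(q[:,2]).round(1))
print('expect',593+88*np.cos(np.pi-.207-1.047),-119.5+88*np.sin(np.pi-.207-1.047))"
```

```text
{'t': 25.45, 'joint_pos': [0.123, 0.231, -0.108, -0.001, -1.233, 0.192], 'tool_pos': [593.146, -119.899, 236.25], 'ee_rot': [2.541, -1.846, -0.003], 'contact_force': [-0.046, 0.508, 0.379], 'ft_torque': [-0.04, 0.046, 0.026], 'width': 0.601, 'finger_force': 0.0}
wrist knob 1620 [ 592.6 -122.6  176.2] 1.891
wrist purple 1818
[565.7 -39.  126. ] [array([565.2, -37.5]), np.float64(20.1)] 126.1
side knob 62 [ 590.7 -116.7  174.5] 1.877
side purple 142
[564.2 -33.8 124.6] [array([563.4, -34.8]), np.float64(20.1)] 124.7
top knob 84 [ 591.5 -113.1  175.2] 1.906
top purple 210
[565.9 -35.9 125.5] [array([566.5, -35.5]), np.float64(19.7)] 125.3
expect 565.5858957910972 -35.87902840540889
```

The knob has turned 1.04 rad clockwise, the pot's lid top is at z=126 at the red-mark position, and the hand is clear. I'm handing in.

```bash
python3 -c "
from h import *
print(manip.close_job())"
```

```text
the job is handed in; nothing more can be done
None
```

The purple pot is fully home in its cup and the wheel is turned one click clockwise to the red mark, with the gripper clear; the job is handed in at about 25 s, but no verdict was returned.

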